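Register the tank scraper in its gluing jig and hold the clamp plunger down

ROBOT

A 6-joint arm with a two-finger parallel gripper is mounted at the origin on the work surface. World frame = base frame: x ahead of the robot, y to its left, z up, the work surface at z = 0. Lengths are in m, angles in rad, forces in N, time in s.
With the tool pointing down it reaches from about 0.425 to 0.925 m from the base axis. Payload 12.5 kg.
Tool frame: the origin (TCP) lies at the very end of the fingers, on their centre line; the grasp point (between the pads) lies 19 mm behind it; z points along the fingers, y is the line along which they close (so a half turn about z gives the same grasp; the last joint's range is limited). The gripper opens to 85 mm and grips with 20 to 120 N. Pads are 22 mm wide; open, the fingers measure 114 mm over their backs; the gripper's body (76 mm by 85 mm) begins 54 mm behind the grasp point. The pads swing forward as they close: fully open they stand 13 mm farther back than shut.
Start: joints at [-1.346, 0.491, 1.559, -0, 1.092, -0.106], TCP at [0.203, -0.591, 0.231] pointing down, gripper open.
Joint ranges: [-3.1, 3.1], [-0.84, 2.19], [0.05, 2.79], [-1.13, 4.28], [0.06, 2.93], [-2.69, 2.69]. Speed limits (rad/s): [2.22, 2.22, 2.79, 3.14, 3.14, 3.14].

INTERFACE

Orientations are given as a unit quaternion [w, x, y, z].
In Python, from rig import state, eyes, job_done gives the robot as it stands.
- The arm moves only by the shell command python3 -m crank 'ROWS'. ROWS is a JSON object of lists of equal length, an entry for each row: "fingers": the opening, from 0 (shut) to 1 (fully open); "linear": the shift along the tool's x, y, z in cm, a list of three; "yaw": the turn about the tool's z in degrees. In form: {"fingers": [fingers, ...], "linear": [[x, y, z], ...], "yaw": [yaw, ...]}. A call has 1 to 10 rows; each row shifts and turns the commanded pose from where the row before left it, along the tool's axes as they then stand; what a row does not reach is not made up. A row lasts 1/12 s, in which the tool goes at most 41.7 mm and 7.16 degrees, less where a joint would pass 70% of its speed; a pose out of reach is approached as far as the arm can. A call is refused whole if a number of a shift passes 4.17 or a number of a turn 7.16, either way. A call with a gripper value outside its range is refused whole. The fingers move at their own pace and stop on an object; the grip force is fixed at half the most. Time passes only in rows, so rows that do not move let the fingers close. It gives the time, the measured TCP pose, the force, the opening and the grip force at its end, in the units of the state.
- state(): the state, without advancing time (a new reading comes with each control period).
- eyes.capture(name): name is "side" or "top"; returns (picture, depth): 400x640x3 uint8, red, green, blue; 400x640 float32, m along the optical axis (not along the pixel's ray), 0 where there is no reading.
- eyes.camera_params(name): a dict with "fx", "fy", "cx", "cy" (pixels), "extrinsics" (4x4, takes a point from world to camera coordinates). Camera axes: x right, y down, z forward; pixel columns grow to the right and rows downward; lengths in m; the calibration is good to about 2 mm. A picture is of the moment at which its call begins. camera_params takes no time and is no camera call.
- job_done(): hands the job in; it is judged then, once.
The state is a dict: "t": time; "joints": joint angles; "qd": joint speeds; "joint_efforts": joint torques, N m; "ee_pos": TCP position; "eef_rot": TCP orientation; "contact_force": force on the tool from outside, world axes, zero at the start; "torque": the same for the moment, N m; "gripper_width": finger opening in m; "finger_force": force on a finger pad.
Only numpy, scipy, OpenCV 4.12 (cv2) and the standard library are available. Lean on these libraries where they do the work, as an engineer would, in place of code of your own. Each camera call takes 0.05 s, during which the arm holds its last target. There are 200 camera calls.

TASK

The aluminium tank scraper lies loose on the bed of its blade-gluing jig. Slide it fully home, lying flat, with its blade edge flush against the long back fence and the end of its head against the short side stop; then press the spring-loaded plunger's round cap straight down with the fingertips by 15 mm, until its top is level with the top of the steel gauge pin beside it, so that the spring foot clamps the scraper head, and finish while still holding the cap there. Leave the feeding bowl, the canister and the pipette standing and lying where they are.

Things in the scene. Friction and masses are not known exactly. Their poses are not given: they have to be found in the camera images.
- jig: fixed gluing jig: grey flat bed 200 (x) x 190 (y) x 12 mm with steel stops. Origin under the bed's centre, on the shelf; x axis towards the back fence, z up. Position and yaw differ each time. Beyond the fence, at x = +86, y = 0, a dark guide block (24 x 30 mm, top 40 mm above the shelf) carries the plunger
- fence (a point): jig's back fence, a steel bar along the jig's y: bottom of its inner face, jig x = +60, y = 0, z = +12 mm. It runs from jig y = -60 to +50 mm, is 12 mm thick and 8 mm high above the bed
- side_stop (a point): jig's short side stop, a steel bar along the jig's x: bottom of its inner face at mid-length, jig x = +35, y = +50, z = +12 mm. It runs from jig x = +10 to +60 mm, is 12 mm thick and 8 mm high above the bed
- gauge (a point): centre of the top of the fixed steel gauge pin, 10 mm diameter, jig x = +86, y = -45, z = +77 mm: the height the cap's top must be pressed down to
- scraper: loose aluminium T-shaped scraper, about 0.2 kg, 14 mm thick, flat below. Head 36 (x) x 100 (y) mm; handle 22 mm wide from x = -18 to -108 mm. Origin under the head's centre; blade edge at x = +18 mm. Starts flat on the bed, 25 to 45 mm short of the fence, 15 to 35 mm short of the side stop, yaw up to 0.3 rad off. Home: jig x = +42, y = 0, z = +12 mm, yaw as the jig
- edge_left (a point): the scraper's lower blade-edge corner on its +y side (x = +18, y = +50, z = 0 mm of the scraper); fully home it is in the corner of fence and side stop, jig x = +60, y = +50 mm
- edge_right (a point): the scraper's lower blade-edge corner on its -y side (x = +18, y = -50, z = 0 mm of the scraper)
- cap: round black push cap of the sprung plunger, 36 mm diameter, 10 mm thick, its arm and foot moving with it, only straight down, at most 25 mm. Origin: centre of its top face, untouched at jig x = +86, y = 0, z = +92 mm. Springs back up. Push needed: 1.5 N to start, 3.5 N at 8 mm where the foot meets the scraper head, there 1.7 N more, then 1 N per mm: about 12 N at the wanted 15 mm, 22 N at the end
- foot: round rubber foot, 18 mm diameter, on a sprung steel rod through the end of the plunger's dark arm (16 mm wide, top 74 mm above the shelf), which reaches from under the cap back over the fence. Origin under the rubber: jig x = +42, y = 0, z = +34 mm when up, that is 8 mm over the head of the scraper when home. It gives way upward on its own spring once it bears on the scraper
- bowl: bystander: white ceramic feeding bowl, 84 mm wide, 32 mm high, on the shelf beside the jig's +y side; origin under its centre
- canister: bystander: blue twist-cap canister, 60 mm diameter, 85 mm high, on the shelf beside the jig's -y side; origin under its centre
- pipette: bystander: clear plastic pipette with a white bulb, 180 mm long, 16 mm thick, lying on the shelf beyond the jig roughly along its back; origin under it about 70 mm from its bulb end
Things that resemble listed ones, but are neither listed nor needed, are in the scene too. There is more than one size of the scraper; the job needs the smallest.

How it is judged:
By the outcome, as a careful person would: the job done as asked, in the order asked, and still so for the second after the job is handed in, while the arm keeps its last pose, push and grip.
It also fails if it takes over 54 s, if anything falls off the work surface, if the arm or the gripper's body presses on something with over 40 N, if the wrist force passes 120 N, or if a joint passes its speed limit or range.

## Working session

There is one attempt and no reset: what is moved stays moved. The work goes in short steps, Python scripts to look and compute and a shell command to move; the robot and the scene stay as the last step left them, time stands still between calls to the robot, and variables do not carry over. Pictures are saved under pics/ and viewed, at most 13 in all, crops included, and the job is handed in when it is done.

```bash
mkdir -p pics; cat > h.py <<'E'
import numpy as np, cv2
from rig import state, eyes
def snap(n,f):
    p,d=eyes.capture(n); cv2.imwrite(f'pics/{f}.png',p[:,:,::-1]); np.save(f'pics/{f}.npy',d); return p,d
def px(n,f,u,v,z=None):
    c=eyes.camera_params(n); E=np.linalg.inv(c['extrinsics'])
    r=np.array([(u-c['cx'])/c['fx'],(v-c['cy'])/c['fy'],1.])
    if z is None:
        d=np.load(f'pics/{f}.npy')[int(round(v)),int(round(u))]; return E[:3,:3]@(r*d)+E[:3,3]
    w=E[:3,:3]@r; return E[:3,3]+w*(z-E[2,3])/w[2]
def proj(n,P):
    c=eyes.camera_params(n); q=np.array(c['extrinsics'])@np.append(P,1); return c['fx']*q[0]/q[2]+c['cx'],c['fy']*q[1]/q[2]+c['cy']
E
python3 - <<'E'
from h import *
snap('top','t0');snap('side','s0');s=state();print(s['t'],s['ee_pos'],s['eef_rot'],s['contact_force'])
for n in('top','side'):print(eyes.camera_params(n))
E
```

```text
0.1 [ 0.2029768  -0.59092437  0.23081721] [-4.57157837e-04  9.86354312e-01  1.64635848e-01 -2.28497316e-05] [0.42737193 0.58758421 0.52328033]
{'fx': 408.5681062108067, 'fy': 408.5681062108067, 'cx': 319.2529681046001, 'cy': 201.97436111033045, 'extrinsics': array([[ 0.00954366, -0.99983445,  0.01549148,  0.07109544],
       [-0.98253168, -0.01225561, -0.18569143,  0.51865215],
       [ 0.18585055, -0.01344869, -0.98248598,  0.81324207],
       [ 0.        ,  0.        ,  0.        ,  1.        ]])}
{'fx': 430.98908527253195, 'fy': 430.98908527253195, 'cx': 316.7914254553704, 'cy': 196.10976554493027, 'extrinsics': array([[-0.90110333, -0.43351909, -0.00860099,  0.46737975],
       [-0.24241669,  0.5201302 , -0.81896198,  0.1651161 ],
       [ 0.35950929, -0.73588435, -0.57378332,  0.92011019],
       [ 0.        ,  0.        ,  0.        ,  1.        ]])}
```

View pics/t0.png

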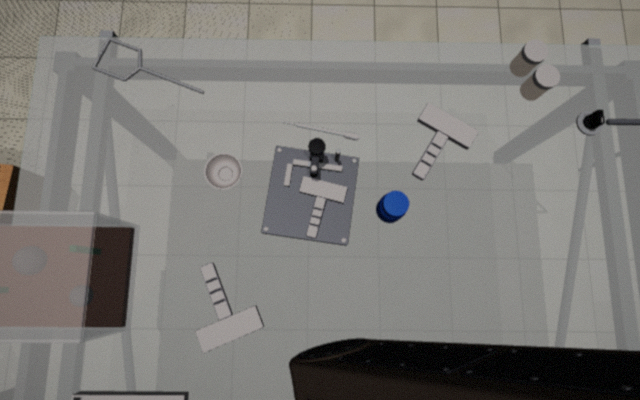

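View pics/s0.png

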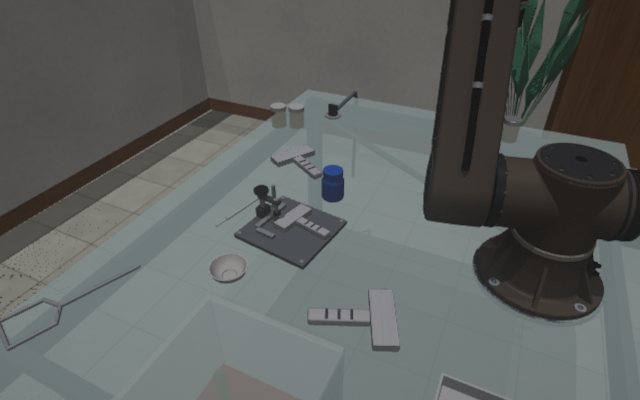

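The top view shows the jig around (310,195), with the scraper on it at (323,190), the cap at (317,147), the gauge at (337,157), the bowl at (223,170), the canister at (393,207) and the pipette at about (322,131). I'll enlarge that area.

```bash
python3 - <<'E'
import cv2
a=cv2.imread('pics/t0.png')[120:250,250:420]
cv2.imwrite('pics/t0c.png',cv2.convertScaleAbs(cv2.resize(a,None,fx=4.5,fy=4.5,interpolation=cv2.INTER_CUBIC),alpha=1.5))
a=cv2.imread('pics/s0.png')[175:270,215:355]
cv2.imwrite('pics/s0c.png',cv2.convertScaleAbs(cv2.resize(a,None,fx=5,fy=5,interpolation=cv2.INTER_CUBIC),alpha=1.5))
E
```

```text
(no output)
```

View pics/t0c.png

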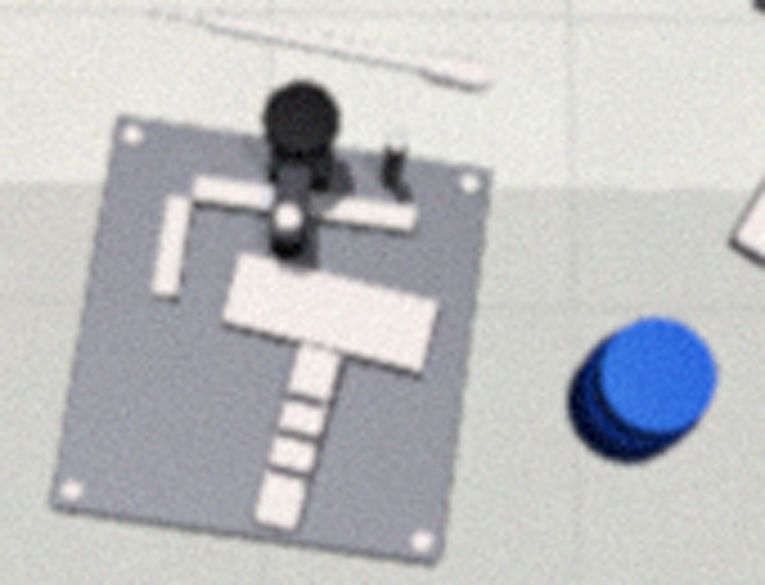

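View pics/s0c.png

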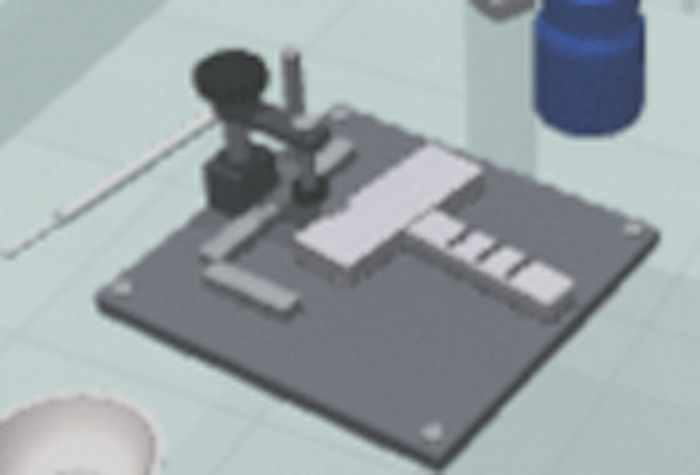

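The enlarged top view shows the bed corners at crop (118,117), (492,170), (438,565) and (52,508). The head's top corners are at (240,255), (438,298), (422,373) and (222,322), and the handle end is at about (278,527). The cap centre is at (302,118). The side view confirms the layout. Next I fit the poses.

```bash
cat >> h.py <<'E'
def W(x,y,z,n='top',k=4.5,o=(250,120)): return px(n,None,o[0]+(x+.5)/k-.5,o[1]+(y+.5)/k-.5,z)
def fit(A,B):
    A=np.array(A,float);B=np.array(B)[:,:2];a=A-A.mean(0);b=B-B.mean(0)
    th=np.arctan2((a[:,0]*b[:,1]-a[:,1]*b[:,0]).sum(),(a*b).sum());R=np.array([[np.cos(th),-np.sin(th)],[np.sin(th),np.cos(th)]])
    t=B.mean(0)-R@A.mean(0);return th,R,t,(A@R.T+t-B)*1000
E
python3 - <<'E'
from h import *
b=[W(x,y,.012) for x,y in[(118,117),(492,170),(438,565),(52,508)]]
th,R,t,r=fit([(.1,.095),(.1,-.095),(-.1,-.095),(-.1,.095)],b);print('jig',th,t,r.round(1).tolist())
s=[W(x,y,.026) for x,y in[(240,255),(438,298),(422,373),(222,322),(278,527)]]
h,Q,q,r=fit([(.018,.05),(.018,-.05),(-.018,-.05),(-.018,.05),(-.108,0)],s);print('scr',h,q,r.round(1).tolist())
print('scr in jig',R.T@(q-t),h-th)
for nm,P,z in[('cap',(302,118),.092),('gauge',(396,135),.077)]:
    w=W(*P,z);print(nm,w,R.T@(w[:2]-t))
for nm,P in[('fencecornerR',(416,208)),('stop near',(165,296)),('fence far L',(196,178))]:
    w=W(*P,.020);print(nm,R.T@(w[:2]-t))
d=np.load('pics/t0.npy')
for u,v in[(317,147),(323,187),(270,220),(393,205)]: print(px('top','t0',u,v))
E
```

```text
jig -0.13449986400952277 [0.54172317 0.09508665] [[0.9, 0.5], [0.3, -0.5], [-0.7, -1.3], [-0.5, 1.4]]
scr -0.22467660832989908 [0.55120636 0.0685322 ] [[1.1, 0.5], [-1.0, -0.6], [1.0, -0.4], [-0.5, 0.5], [-0.6, 0.1]]
scr in jig [ 0.01295835 -0.02504297] -0.09017674432037631
cap [0.62666498 0.08370712 0.092     ] [0.08570059 0.00011349]
gauge [0.62409484 0.0399214  0.077     ] [ 0.0890251  -0.04362142]
fencecornerR [ 0.07218577 -0.05930574]
stop near [0.01011681 0.05581797]
fence far L [0.07130345 0.05016377]
[0.62445386 0.08310534 0.09115758]
[0.55494718 0.06868248 0.02755713]
[0.4830249  0.18278371 0.01470476]
[ 0.50629099 -0.07143829  0.08605952]
```

```bash
cat >> h.py <<'E'
from scipy.spatial.transform import Rotation as Ro
TH=-.1345;T=np.array([.5417,.0951]);RJ=np.array([[np.cos(TH),-np.sin(TH)],[np.sin(TH),np.cos(TH)]])
def J(x,y): return T+RJ@np.array([x,y])
def go(xy,z,ang):  # total shift in tool axes (cm) after turning to heading ang, + yaw deg
    s=state();R=Ro.from_quat(np.roll(s['eef_rot'],-1)).as_matrix();cur=np.degrees(np.arctan2(R[1,0],R[0,0]));a=np.radians(ang)
    M=np.array([[np.cos(a),np.sin(a),0],[np.sin(a),-np.cos(a),0],[0,0,-1]])
    d=np.array([xy[0],xy[1],z])-s['ee_pos'];print('t',s['t'],'tcp',s['ee_pos'].round(4),'jig',(RJ.T@(s['ee_pos'][:2]-T)).round(4),'w',round(float(s['gripper_width']),4),'F',np.round(s['contact_force'],1),'heading',cur.round(2))
    print('yaw',round(cur-ang,2),'lin(now)',(R.T@d*100).round(2),'lin(after)',(M.T@d*100).round(2))
E
python3 -m crank '{"fingers":[0.5,0.5,0.5,0.5,0.5],"linear":[[0,0,0],[0,0,0],[0,0,0],[0,0,0],[0,0,0]],"yaw":[6.37,6.37,6.37,6.37,6.37]}'
python3 -m crank '{"fingers":[0.5,0.5,0.5,0.5,0.5,0.5,0.5,0.5,0.5,0.5],"linear":[[1.36,-3.81,0],[1.36,-3.81,0],[1.36,-3.81,0],[1.36,-3.81,0],[1.36,-3.81,0],[1.36,-3.81,0],[1.36,-3.81,0],[1.36,-3.81,0],[1.36,-3.81,0],[1.36,-3.81,0]],"yaw":[0,0,0,0,0,0,0,0,0,0]}'
python3 -c "
from h import *
go((.4830,.0841),.0155,-12.87)"
```

```text
t: 0.52
ee_pos: [0.203, -0.591, 0.2309]
eef_rot: [-0.0, 0.993, -0.115, -0.0]
contact_force: [-0.4, 1.3, 1.2]
gripper_width: 0.0426
finger_force: 0.0
t: 1.35
ee_pos: [0.4212, -0.2482, 0.2313]
eef_rot: [0.0, 0.994, -0.112, -0.0]
contact_force: [0.9, -0.7, -0.0]
gripper_width: 0.0429
finger_force: 0.0
t 1.35 tcp [ 0.4212 -0.2482  0.2313] jig [-0.0734 -0.3564] w 0.0429 F [ 0.9 -0.7 -0. ] heading -12.91
yaw -0.04 lin(now) [ -1.4  -33.77  21.58] lin(after) [ -1.38 -33.77  21.58]
```

```bash
python3 -m crank '{"fingers":[0.5,0.5,0.5,0.5,0.5,0.5,0.5,0.5,0.5],"linear":[[-0.15,-3.75,0],[-0.15,-3.75,0],[-0.15,-3.75,0],[-0.15,-3.75,0],[-0.15,-3.75,0],[-0.15,-3.75,0],[-0.15,-3.75,0],[-0.15,-3.75,0],[-0.15,-3.75,0]],"yaw":[0,0,0,0,0,0,0,0,0]}' >/dev/null
python3 -m crank '{"fingers":[0.5,0.5,0.5,0.5,0.5,0.5],"linear":[[0,0,4],[0,0,4],[0,0,4],[0,0,4],[0,0,2],[0,0,0]],"yaw":[0,0,0,0,0,0]}' >/dev/null
python3 -c "
from h import *
go((.4830,.0841),.0155,-12.87);snap('side','s1')
a=cv2.imread('pics/s1.png')[165:275,215:355];cv2.imwrite('pics/s1c.png',cv2.convertScaleAbs(cv2.resize(a,None,fx=5,fy=5),alpha=1.5))"
```

```text
t 2.6 tcp [0.4808 0.0818 0.0475] jig [-0.0585 -0.0213] w 0.0425 F [-0.7 -0.7 -0. ] heading -12.9
yaw -0.03 lin(now) [ 0.18 -0.28  3.2 ] lin(after) [ 0.16 -0.27  3.2 ]
```

View pics/s1c.png

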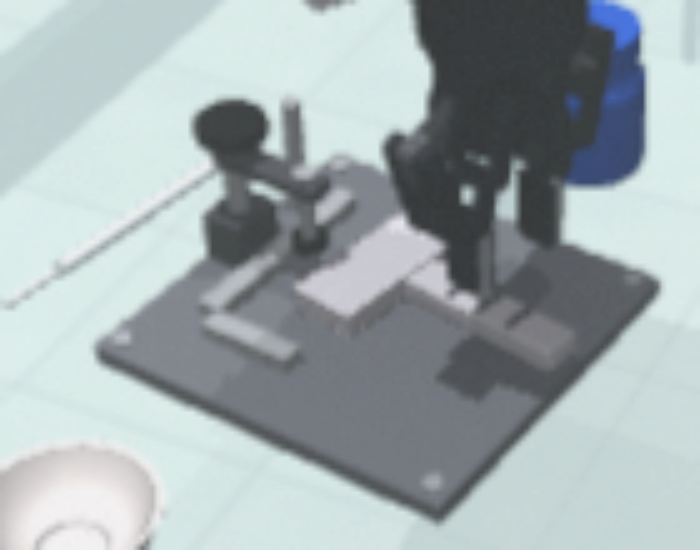

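The fingers straddle the handle at crop (490,290). I'll shift a little further back along the handle for clearance, then lower and grip.

```bash
python3 -m crank '{"fingers":[0.5,0.5,0.5,0.5,0.5,0.2,0.2,0.1,0,0],"linear":[[-0.84,-0.27,0],[0,0,1.2],[0,0,1.2],[0,0,0.75],[0,0,0],[0,0,0],[0,0,0],[0,0,0],[0,0,0],[0,0,0]],"yaw":[0,0,0,0,0,0,0,0,0,0]}'
python3 -c "
from h import *
go((.4732,.0863),.016,-7.71)"
```

```text
t: 3.48
ee_pos: [0.4756, 0.0865, 0.0211]
eef_rot: [-0.0, 0.994, -0.112, 0.001]
contact_force: [-1.2, 1.5, 8.1]
gripper_width: 0.0196
finger_force: 58.5
t 3.4833 tcp [0.4756 0.0865 0.0211] jig [-0.0644 -0.0174] w 0.0196 F [-1.2  1.5  8.1] heading -12.9
yaw -5.19 lin(now) [-0.23  0.07  0.51] lin(after) [-0.23  0.05  0.51]
```

```bash
python3 -c "
from h import *
snap('side','s2')
a=cv2.imread('pics/s2.png')[185:265,245:345];cv2.imwrite('pics/s2c.png',cv2.convertScaleAbs(cv2.resize(a,None,fx=7,fy=7,interpolation=cv2.INTER_CUBIC),alpha=1.6))"
```

```text
(no output)
```

View pics/s2c.png

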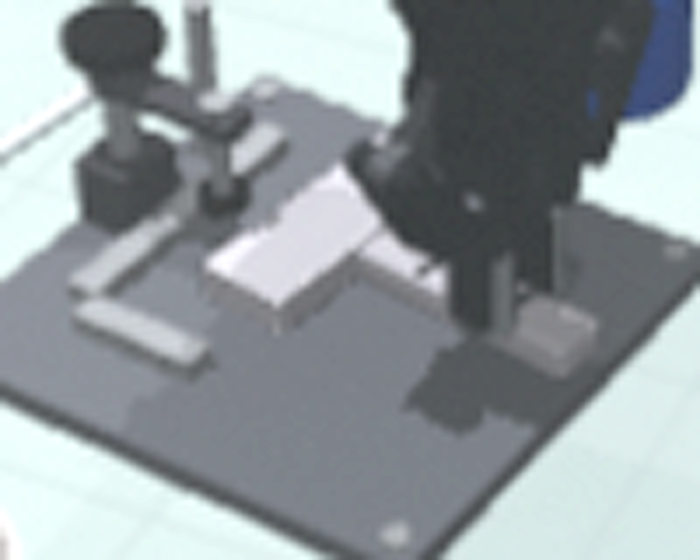

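```bash
python3 -m crank '{"fingers":[0,0],"linear":[[0,0,-0.35],[0,0,0]],"yaw":[0,0]}'
python3 -m crank '{"fingers":[0,0,0],"linear":[[0,0,0],[0,0,0],[0,0,0]],"yaw":[-2.6,-2.6,0]}'
python3 -c "
from h import *
go(J(-.039,-.003),.021,-7.71)"
```

```text
t: 3.7
ee_pos: [0.4755, 0.0864, 0.0242]
eef_rot: [-0.0, 0.994, -0.112, 0.001]
contact_force: [0.2, -0.3, -2.0]
gripper_width: 0.0196
finger_force: 58.8
t: 3.95
ee_pos: [0.4752, 0.0864, 0.0235]
eef_rot: [0.0, 0.998, -0.066, 0.0]
contact_force: [-0.2, -0.3, -2.2]
gripper_width: 0.0196
finger_force: 58.8
t 3.95 tcp [0.4752 0.0864 0.0235] jig [-0.0647 -0.0176] w 0.0196 F [-0.2 -0.3 -2.2] heading -7.58
yaw 0.13 lin(now) [ 2.57 -1.45  0.25] lin(after) [ 2.57 -1.46  0.25]
```

```bash
python3 -m crank '{"fingers":[0,0,0,0,0,0,0,0],"linear":[[0,0,0.24],[0.43,-0.24,0],[0.43,-0.24,0],[0.43,-0.24,0],[0.43,-0.24,0],[0.43,-0.24,0],[0.43,-0.24,0],[0,0,0]],"yaw":[0.13,0,0,0,0,0,0,0]}'
python3 -c "
from h import *
go(J(-.039,-.003),.021,-7.71);snap('top','t3');snap('side','s3')
a=cv2.imread('pics/t3.png')[140:220,270:370];cv2.imwrite('pics/t3c.png',cv2.convertScaleAbs(cv2.resize(a,None,fx=7,fy=7,interpolation=cv2.INTER_CUBIC),alpha=1.5))"
```

```text
t: 4.62
ee_pos: [0.5034, 0.0974, 0.0211]
eef_rot: [-0.0, 0.998, -0.069, 0.0]
contact_force: [0.9, 1.6, 3.4]
gripper_width: 0.0191
finger_force: 59.5
t 4.6167 tcp [0.5034 0.0974 0.0211] jig [-0.0382 -0.0029] w 0.0191 F [0.9 1.6 3.4] heading -7.92
yaw -0.21 lin(now) [-0.08  0.01  0.01] lin(after) [-0.08  0.01  0.01]
```

View pics/t3c.png

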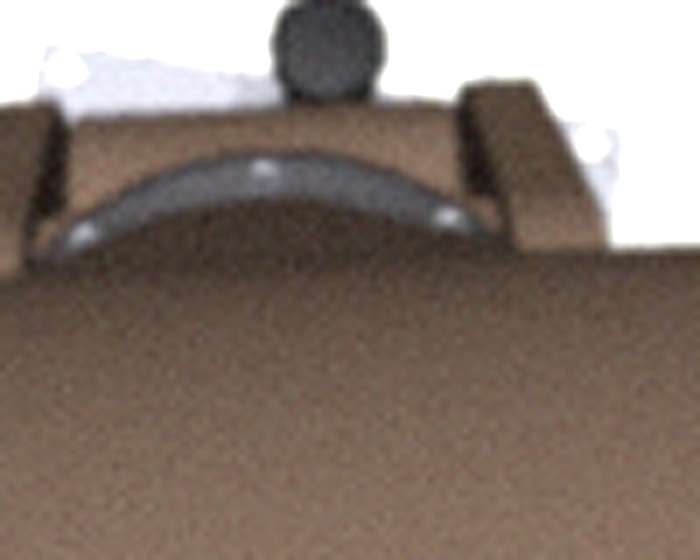

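The top view is hidden by the arm; only the cap, at crop (330,45), is visible. I'll continue by force.

```bash
for i in 1; do python3 -m crank '{"fingers":[0,0,0],"linear":[[0.1,0,0],[0.1,0,0],[0,0,0]],"yaw":[-0.1,0,0]}'; done; python3 -m crank '{"fingers":[0,0,0],"linear":[[0.1,0,0],[0.1,0,0],[0,0,0]],"yaw":[0,0,0]}'; python3 -m crank '{"fingers":[0,0,0],"linear":[[0.1,0,0],[0.1,0,0],[0,0,0]],"yaw":[0,0,0]}'
python3 -c "
from h import *
go(J(-.036,0),.021,-7.71)"
```

```text
t: 4.97
ee_pos: [0.5037, 0.0969, 0.0211]
eef_rot: [0.0, 0.998, -0.068, -0.001]
contact_force: [-4.1, 2.0, 9.0]
gripper_width: 0.0194
finger_force: 60.2
t: 5.22
ee_pos: [0.5053, 0.0966, 0.0211]
eef_rot: [0.0, 0.998, -0.068, -0.001]
contact_force: [-5.7, 0.7, 10.6]
gripper_width: 0.0197
finger_force: 60.3
t: 5.47
ee_pos: [0.506, 0.0964, 0.021]
eef_rot: [0.0, 0.998, -0.068, -0.003]
contact_force: [-11.6, 2.6, 15.1]
gripper_width: 0.0194
finger_force: 60.8
t 5.4667 tcp [0.506  0.0964 0.021 ] jig [-0.0356 -0.0034] w 0.0194 F [-11.6   2.6  15.1] heading -7.75
yaw -0.04 lin(now) [-0.05 -0.34  0.  ] lin(after) [-0.04 -0.34  0.  ]
```

```bash
python3 -m crank '{"fingers":[0,0,0,0],"linear":[[-0.3,0,-0.15],[0,-0.12,0],[0,-0.12,0],[0,0,0]],"yaw":[0,0,0,0]}'; python3 -m crank '{"fingers":[0,0,0],"linear":[[0,-0.12,0],[0,-0.12,0],[0,0,0]],"yaw":[0,0,0]}'; python3 -m crank '{"fingers":[0,0,0],"linear":[[0,-0.1,0],[0,-0.1,0],[0,0,0]],"yaw":[0,0,0]}'
python3 -c "
from h import *
go(J(-.036,0),.021,-7.71)"
```

```text
t: 5.8
ee_pos: [0.5061, 0.0992, 0.0222]
eef_rot: [0.0, 0.998, -0.067, -0.0]
contact_force: [-0.1, 0.4, -1.8]
gripper_width: 0.0194
finger_force: 58.9
t: 6.05
ee_pos: [0.5061, 0.1014, 0.0222]
eef_rot: [0.0, 0.998, -0.068, -0.0]
contact_force: [-0.8, -3.5, -1.4]
gripper_width: 0.0193
finger_force: 59.0
t: 6.3
ee_pos: [0.5055, 0.1028, 0.0221]
eef_rot: [0.0, 0.998, -0.068, -0.001]
contact_force: [-4.8, -11.0, 0.2]
gripper_width: 0.0193
finger_force: 59.5
t 6.3 tcp [0.5055 0.1028 0.0221] jig [-0.0369  0.0028] w 0.0193 F [ -4.8 -11.    0.2] heading -7.79
yaw -0.08 lin(now) [0.09 0.28 0.11] lin(after) [0.09 0.28 0.11]
```

```bash
python3 -m crank '{"fingers":[0,0,0,0.5,0.5,0.5,0.5,0.5,0.5],"linear":[[0.1,0.08,0.1],[0.1,0,0],[0,0,0],[0,0,0],[0,0,0],[0,0,0],[0,0,-1],[0,0,-3],[0,0,0]],"yaw":[0,0,0,0,0,0,0,0,0]}'
python3 -m crank '{"fingers":[0.3,0,0,0,0,0,0],"linear":[[-1.9,0,0],[-1.9,0,0],[-1.9,0,0],[0,0,0],[0,0,0],[0,0,0],[0,0,0]],"yaw":[0,0,0,0,0,0,0]}'
python3 -c "
from h import *
go(J(-.093,0),.0165,-7.71);p,d=snap('top','t4')
a=cv2.imread('pics/t4.png')[140:220,270:370];cv2.imwrite('pics/t4c.png',cv2.convertScaleAbs(cv2.resize(a,None,fx=7,fy=7,interpolation=cv2.INTER_CUBIC),alpha=1.5))"
```

```text
t: 7.05
ee_pos: [0.5102, 0.1027, 0.0653]
eef_rot: [-0.0, 0.998, -0.067, 0.003]
contact_force: [0.4, -0.3, 0.3]
gripper_width: 0.0428
finger_force: 0.0
t: 7.63
ee_pos: [0.453, 0.1101, 0.0616]
eef_rot: [-0.0, 0.998, -0.067, 0.001]
contact_force: [0.0, -0.9, -0.3]
gripper_width: 0.0003
finger_force: 0.0
t 7.6333 tcp [0.453  0.1101 0.0616] jig [-0.0899  0.003 ] w 0.0003 F [ 0.  -0.9 -0.3] heading -7.74
yaw -0.03 lin(now) [-0.32  0.3   4.51] lin(after) [-0.31  0.3   4.51]
```

View pics/t4c.png

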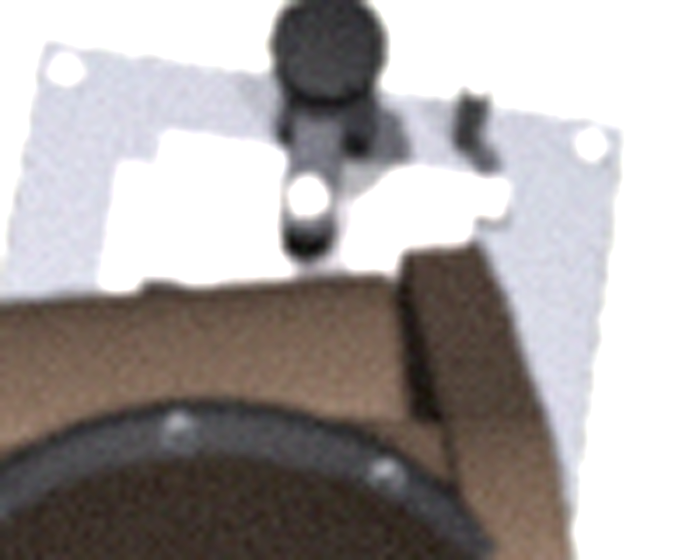

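The head now sits beside the fence and the stop, with no visible gap at crop (280,215). I'll seat it with fingertip pushes, first on the handle end.

```bash
python3 -m crank '{"fingers":[0,0,0,0,0,0,0],"linear":[[-0.3,0.15,0],[0,0,2],[0,0,1.5],[0,0,0.9],[0.5,0,0],[0.4,0,0],[0,0,0]],"yaw":[0,0,0,0,0,0,0]}'
python3 -m crank '{"fingers":[0,0,0],"linear":[[0.2,0,0],[0.2,0,0],[0,0,0]],"yaw":[0,0,0]}'
python3 -m crank '{"fingers":[0,0,0],"linear":[[0.2,0,0],[0.2,0,0],[0,0,0]],"yaw":[0,0,0]}'
python3 -c "
from h import *
go(J(-.077,0),.0165,-7.71)"
```

```text
t: 8.27
ee_pos: [0.4591, 0.1077, 0.0179]
eef_rot: [-0.0, 0.998, -0.067, 0.001]
contact_force: [0.0, -0.5, -0.6]
gripper_width: 0.0004
finger_force: 0.0
t: 8.52
ee_pos: [0.4623, 0.1072, 0.0178]
eef_rot: [-0.0, 0.998, -0.067, 0.001]
contact_force: [0.1, -0.4, -0.8]
gripper_width: -0.0001
finger_force: 0.0
t: 8.77
ee_pos: [0.4643, 0.1066, 0.0174]
eef_rot: [0.0, 0.998, -0.067, -0.002]
contact_force: [-6.2, -0.2, 3.9]
gripper_width: 0.0003
finger_force: 3.0
t 8.7667 tcp [0.4643 0.1066 0.0174] jig [-0.0783  0.0011] w 0.0003 F [-6.2 -0.2  3.9] heading -7.72
yaw -0.01 lin(now) [0.13 0.11 0.09] lin(after) [0.13 0.11 0.09]
```

```bash
python3 -m crank '{"fingers":[0,0,0],"linear":[[0.2,0,0],[0.2,0,0],[0,0,0]],"yaw":[0,0,0]}'
python3 -m crank '{"fingers":[0,0,0],"linear":[[0.2,0,0],[0.1,0,0],[0,0,0]],"yaw":[0,0,0]}'
python3 -c "
from h import *
go(J(.042,-.085),.075,-7.71)"
```

```text
t: 9.02
ee_pos: [0.4646, 0.1061, 0.0171]
eef_rot: [0.001, 0.998, -0.067, -0.006]
contact_force: [-19.7, 0.7, 13.6]
gripper_width: 0.0002
finger_force: 10.1
t: 9.27
ee_pos: [0.4647, 0.1058, 0.017]
eef_rot: [0.001, 0.998, -0.067, -0.009]
contact_force: [-30.6, 3.3, 22.2]
gripper_width: -0.0002
finger_force: 15.7
t 9.2667 tcp [0.4647 0.1058 0.017 ] jig [-0.0777  0.0002] w -0.0002 F [-30.6   3.3  22.2] heading -7.71
yaw 0.0 lin(now) [11.87  8.54 -5.97] lin(after) [11.97  8.52 -5.8 ]
```

```bash
python3 -m crank '{"fingers":[0,0,0,0,0,0,0,0,0],"linear":[[-2,0,0],[0,0,-3],[0,0,-3.5],[3,2.1,0],[3,2.1,0],[3,2.1,0],[3,2.1,0],[0,0,0],[0,0,0]],"yaw":[0,0,0,0,0,0,0,0,0]}'
python3 -c "
from h import *
go(J(.033,-.085),.0165,-7.71);snap('top','t5');snap('side','s5')
a=cv2.imread('pics/t5.png')[140:230,260:370];b=cv2.imread('pics/s5.png')[185:265,225:345];f=lambda a,g:cv2.convertScaleAbs(cv2.resize(a,(390,390*a.shape[0]//a.shape[1]),interpolation=cv2.INTER_CUBIC),alpha=g)
a=f(a,1.1);b=f(b,1.4);h=max(len(a),len(b));cv2.imwrite('pics/c5.png',np.hstack([cv2.copyMakeBorder(i,0,h-len(i),0,0,0) for i in(a,b)]))"
```

```text
t: 10.02
ee_pos: [0.5612, 0.0078, 0.0821]
eef_rot: [0.0, 0.998, -0.068, 0.0]
contact_force: [-0.5, -0.2, 0.1]
gripper_width: -0.0003
finger_force: 0.0
t 10.0167 tcp [0.5612 0.0078 0.0821] jig [ 0.031  -0.0839] w -0.0003 F [-0.5 -0.2  0.1] heading -7.85
yaw -0.14 lin(now) [0.2  0.11 6.56] lin(after) [0.2  0.11 6.56]
```

View pics/c5.png

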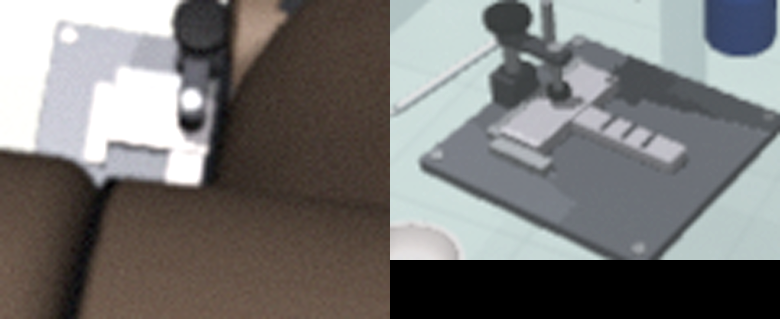

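The scraper lies flat along the fence. Its head end is next to the side stop, around side crop (515,140). Next I push the head's -y end towards the stop.

```bash
python3 -m crank '{"fingers":[0,0,0,0,0,0,0,0],"linear":[[0.2,0.1,0],[0,0,2.5],[0,0,2.5],[0,0,1.4],[0,-0.6,0],[0,-0.4,0],[0,-0.2,0],[0,0,0]],"yaw":[-0.14,0,0,0,0,0,0,0]}'
python3 -m crank '{"fingers":[0,0,0],"linear":[[0,-0.2,0],[0,-0.2,0],[0,0,0]],"yaw":[0,0,0]}'
python3 -m crank '{"fingers":[0,0,0],"linear":[[0,-0.2,0],[0,-0.2,0],[0,0,0]],"yaw":[0,0,0]}'
python3 -c "
from h import *
go(J(.033,-.0645),.0165,-7.71)"
```

```text
t: 10.78
ee_pos: [0.5644, 0.0206, 0.0196]
eef_rot: [0.0, 0.998, -0.066, 0.001]
contact_force: [-0.2, 0.6, 0.8]
gripper_width: -0.0002
finger_force: 0.0
t: 11.03
ee_pos: [0.5646, 0.024, 0.0189]
eef_rot: [0.0, 0.998, -0.066, 0.0]
contact_force: [-0.1, 0.8, -0.1]
gripper_width: -0.0002
finger_force: 0.0
t: 11.28
ee_pos: [0.565, 0.0279, 0.0184]
eef_rot: [0.0, 0.998, -0.066, 0.0]
contact_force: [0.2, -0.2, 0.5]
gripper_width: -0.0001
finger_force: 0.0
t 11.2833 tcp [0.565  0.0279 0.0184] jig [ 0.0321 -0.0635] w -0.0001 F [ 0.2 -0.2  0.5] heading -7.58
yaw 0.13 lin(now) [0.09 0.1  0.19] lin(after) [0.09 0.1  0.19]
```

```bash
python3 -m crank '{"fingers":[0,0,0],"linear":[[0,-0.2,0],[0,-0.2,0],[0,0,0]],"yaw":[0,0,0]}'
python3 -m crank '{"fingers":[0,0,0],"linear":[[0,-0.2,0],[0,-0.1,0],[0,0,0]],"yaw":[0,0,0]}'
python3 -c "
from h import *
go(J(.033,-.0645),.0165,-7.71)"
```

```text
t: 11.53
ee_pos: [0.5653, 0.0307, 0.0183]
eef_rot: [0.001, 0.998, -0.066, -0.0]
contact_force: [-1.8, -12.1, -0.5]
gripper_width: 0.0002
finger_force: 5.4
t: 11.78
ee_pos: [0.5654, 0.0316, 0.0183]
eef_rot: [0.002, 0.998, -0.066, -0.001]
contact_force: [-4.3, -30.0, 2.8]
gripper_width: -0.0003
finger_force: 14.6
t 11.7833 tcp [0.5654 0.0316 0.0183] jig [ 0.032  -0.0598] w -0.0003 F [ -4.3 -30.    2.8] heading -7.56
yaw 0.15 lin(now) [0.1  0.47 0.19] lin(after) [0.1  0.47 0.18]
```

```bash
python3 -m crank '{"fingers":[0,0,0,0,0,0,0,0,0],"linear":[[0,2,0],[0,0,-3],[0,0,-3.5],[-3.2,-2,0],[-3.2,-2,0],[-3.2,-2,0],[-3,-2,0],[0,0,0],[0,0,0]],"yaw":[0.15,0,0,0,0,0,0,0,0]}'
python3 -c "
from h import *
go(J(-.093,0),.0165,-7.71)"
```

```text
t: 12.53
ee_pos: [0.4483, 0.112, 0.0837]
eef_rot: [0.0, 0.998, -0.066, 0.0]
contact_force: [0.4, -1.0, 0.3]
gripper_width: 0.0
finger_force: 0.0
t 12.5333 tcp [0.4483 0.112  0.0837] jig [-0.0948  0.0043] w 0.0 F [ 0.4 -1.   0.3] heading -7.61
yaw 0.1 lin(now) [0.18 0.43 6.72] lin(after) [0.18 0.43 6.72]
```

```bash
python3 -m crank '{"fingers":[0,0,0,0,0,0,0,0],"linear":[[0.2,0.4,0],[0,0,2.5],[0,0,2.5],[0,0,1.6],[0.5,0,0],[0.5,0,0],[0.2,0,0],[0,0,0]],"yaw":[0.1,0,0,0,0,0,0,0]}'
python3 -m crank '{"fingers":[0,0,0,0],"linear":[[0.2,0,0],[0.2,0,0],[0.2,0,0],[0,0,0]],"yaw":[0,0,0,0]}'
python3 -c "
from h import *
go(J(-.09,0),.0165,-7.71)"
```

```text
t: 13.2
ee_pos: [0.4638, 0.1047, 0.0183]
eef_rot: [-0.0, 0.998, -0.069, 0.001]
contact_force: [-1.1, -1.1, -1.1]
gripper_width: -0.0001
finger_force: 0.0
t: 13.53
ee_pos: [0.4646, 0.1043, 0.0179]
eef_rot: [0.001, 0.998, -0.068, -0.004]
contact_force: [-16.6, 0.1, 10.9]
gripper_width: -0.0
finger_force: 8.3
t 13.5333 tcp [0.4646 0.1043 0.0179] jig [-0.0776 -0.0012] w -0.0 F [-16.6   0.1  10.9] heading -7.82
yaw -0.11 lin(now) [-1.24 -0.12  0.15] lin(after) [-1.24 -0.12  0.14]
```

```bash
python3 -m crank '{"fingers":[0,0,0,0,0,0,0,0,0,0],"linear":[[-2,0,0],[0,0,-4],[0,0,-4],[0,0,-4],[3.6,0,0],[3.6,0,0],[3.6,0,0],[3.6,0,0],[3.6,0,0],[0,0,0]],"yaw":[-0.1,0,0,0,0,0,0,0,0,0]}'
python3 -c "
from h import *
go(J(.086,0),.096,-7.71);snap('top','t6');snap('side','s6')
a=cv2.imread('pics/t6.png')[120:230,240:370];b=cv2.imread('pics/s6.png')[165:265,225:345];f=lambda a,g:cv2.convertScaleAbs(cv2.resize(a,(395,395*a.shape[0]//a.shape[1]),interpolation=cv2.INTER_CUBIC),alpha=g)
a=f(a,1.0);b=f(b,1.3);h=max(len(a),len(b));cv2.imwrite('pics/c6.png',np.hstack([cv2.copyMakeBorder(i,0,h-len(i),0,0,0) for i in(a,b)]))"
```

```text
t: 14.37
ee_pos: [0.6323, 0.0817, 0.1382]
eef_rot: [-0.0, 0.998, -0.068, 0.003]
contact_force: [-0.9, 1.1, -0.0]
gripper_width: -0.0002
finger_force: 0.0
t 14.3667 tcp [0.6323 0.0817 0.1382] jig [ 0.0916 -0.0011] w -0.0002 F [-0.9  1.1 -0. ] heading -7.8
yaw -0.09 lin(now) [-0.58 -0.11  4.22] lin(after) [-0.56 -0.11  4.22]
```

View pics/c6.png

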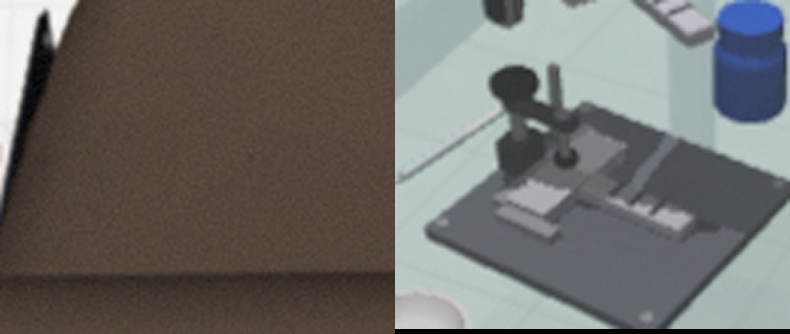

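The scraper is home and flat, and the fingertips (500,15) are above the cap (515,85). I'll centre over the cap and descend.

```bash
python3 -m crank '{"fingers":[0,0,0,0,0,0],"linear":[[-0.4,-0.1,0],[0,0,0],[0,0,2],[0,0,1.8],[0,0,0],[0,0,0]],"yaw":[-0.09,0,0,0,0,0]}'
python3 -c "
from h import *
go(J(.086,0),.077,-7.71)"
```

```text
t: 14.97
ee_pos: [0.6223, 0.0846, 0.0995]
eef_rot: [0.0, 0.998, -0.066, -0.001]
contact_force: [-0.2, 0.4, 0.3]
gripper_width: -0.0003
finger_force: 0.0
t 14.9667 tcp [0.6223 0.0846 0.0995] jig [0.0812 0.0004] w -0.0003 F [-0.2  0.4  0.3] heading -7.62
yaw 0.09 lin(now) [0.48 0.04 2.25] lin(after) [0.48 0.04 2.25]
```

```bash
python3 -m crank '{"fingers":[0,0,0,0,0,0],"linear":[[0.45,0.04,0],[0,0,0],[0,0,0.4],[0,0,0.3],[0,0,0],[0,0,0]],"yaw":[0.09,0,0,0,0,0]}'
python3 -m crank '{"fingers":[0,0,0,0],"linear":[[0,0,0.3],[0,0,0.3],[0,0,0],[0,0,0]],"yaw":[0,0,0,0]}'
python3 -c "
from h import *
go(J(.086,0),.077,-7.71)"
```

```text
t: 15.47
ee_pos: [0.6274, 0.0833, 0.0923]
eef_rot: [0.0, 0.998, -0.067, -0.0]
contact_force: [0.3, 0.2, 0.1]
gripper_width: 0.0003
finger_force: 0.0
t: 15.8
ee_pos: [0.6276, 0.0834, 0.0863]
eef_rot: [0.0, 0.998, -0.067, 0.0]
contact_force: [-0.5, 0.4, 2.1]
gripper_width: 0.0001
finger_force: 1.5
t 15.8 tcp [0.6276 0.0834 0.0863] jig [ 0.0867 -0.0001] w 0.0001 F [-0.5  0.4  2.1] heading -7.74
yaw -0.03 lin(now) [-0.07 -0.01  0.93] lin(after) [-0.07 -0.01  0.93]
```

```bash
python3 -m crank '{"fingers":[0,0,0,0,0],"linear":[[-0.05,0,0.3],[0,0,0.3],[0,0,0.3],[0,0,0],[0,0,0]],"yaw":[0,0,0,0,0]}'
python3 -c "
from h import *
go(J(.086,0),.077,-7.71)"
```

```text
t: 16.22
ee_pos: [0.6276, 0.0834, 0.0781]
eef_rot: [0.0, 0.998, -0.067, 0.001]
contact_force: [-0.2, -0.1, 10.9]
gripper_width: 0.0001
finger_force: 5.5
t 16.2167 tcp [0.6276 0.0834 0.0781] jig [ 0.0867 -0.0001] w 0.0001 F [-0.2 -0.1 10.9] heading -7.74
yaw -0.03 lin(now) [-0.07 -0.01  0.11] lin(after) [-0.07 -0.01  0.11]
```

```bash
python3 -m crank '{"fingers":[0,0,0,0],"linear":[[0,0,0.12],[0,0,0],[0,0,0],[0,0,0]],"yaw":[0,0,0,0]}'
python3 -c "
from h import *
for i in range(1):go(J(.086,0),.077,-7.71)
snap('side','s7')
b=cv2.imread('pics/s7.png')[175:265,225:345];cv2.imwrite('pics/s7c.png',cv2.convertScaleAbs(cv2.resize(b,None,fx=6,fy=6,interpolation=cv2.INTER_CUBIC),alpha=1.5))"
```

```text
t: 16.55
ee_pos: [0.6276, 0.0834, 0.0772]
eef_rot: [-0.0, 0.998, -0.067, 0.001]
contact_force: [-0.5, -0.2, 11.6]
gripper_width: -0.0
finger_force: 5.9
t 16.55 tcp [0.6276 0.0834 0.0772] jig [ 0.0867 -0.0001] w -0.0 F [-0.5 -0.2 11.6] heading -7.74
yaw -0.03 lin(now) [-0.07 -0.01  0.02] lin(after) [-0.07 -0.01  0.02]
```

View pics/s7c.png

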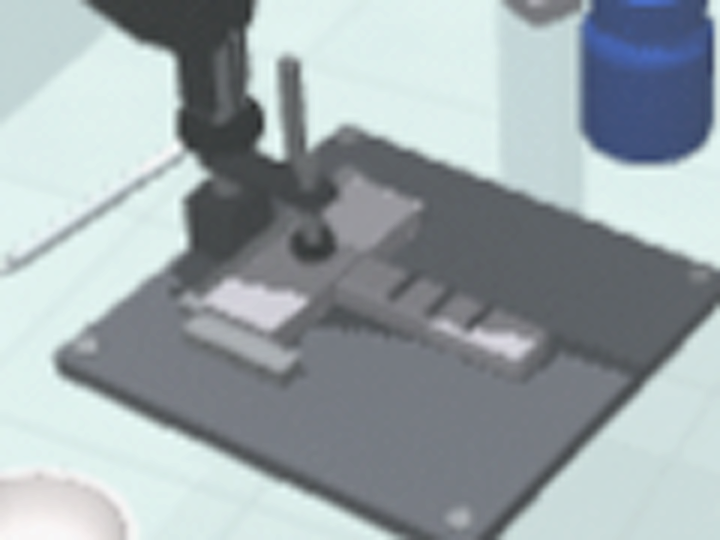

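The fingertips hold the cap down at crop (222,125). The foot bears on the head at (313,240), and the scraper is flat against the fence and the stop. Measured z is 0.0772, and 11.6 N matches the expected 12 N. A last 0.2 mm, then I hand in.

```bash
python3 -m crank '{"fingers":[0,0,0,0],"linear":[[0,0,0.02],[0,0,0],[0,0,0],[0,0,0]],"yaw":[0,0,0,0]}'; python3 -c "
from rig import job_done
print(job_done())"
```

```text
t: 16.93
ee_pos: [0.6276, 0.0834, 0.077]
eef_rot: [-0.0, 0.998, -0.067, 0.001]
contact_force: [-0.8, -0.3, 12.2]
gripper_width: 0.0002
finger_force: 6.0
the job is handed in; nothing more can be done
None
```

I handed the job in at about 17 s: the scraper is pushed home and flat against the fence and side stop, and the fingertips are holding the cap 15 mm down at gauge height (z = 0.077 m, 12.2 N). I steered clear of the bowl, canister and pipette but took no measurement of them afterwards.

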